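Shut and fasten the label printer's cover

TASK

The label printer on the shop counter has been left with its sloping cover standing ajar. Push the cover fully shut, then press its slotted stud in and, keeping it pressed, turn it a quarter turn clockwise until it lines up with its catch; let go so that it drops into the catch and holds. Leave the jars and other goods around the printer standing where they are.

Things in the scene. Friction and masses are not known exactly. Their poses are not given: they have to be found in the camera images.
- printer: grey label printer, fixed, 240 deep (x) by 220 wide (y) by 168 mm high; origin at the centre of its underside, z up; its low front faces its own -x, roughly the robot's left. Flat top strip at the back (x 55 to 120 mm; its round black knob is not part of the job); before it the cover, which when shut falls 30 degrees to the front: its outward normal leans 30 degrees from vertical to -x.
- cover (a joint): opening angle of the cover, rad: 0 fully shut (at its stop), growing as its front edge swings up; starts 0.35 to 0.65. A stiff hinge: it stays where it is left, and 1 to 4 N near its front edge closes it. Grey plate 192 mm long (4 to 196 mm down from the hinge line), 220 mm wide, 6 mm thick.
- cover_hinge (a point): middle of the cover's hinge line, at (50, 0, 168) mm in the printer's frame. It swings with the cover: x points up along the cover, away from its free edge (which lies 196 mm along -x), y along the hinge as the printer's y, z out of the cover. The cover's outer face lies at z = 6 mm; the stud's axis at x = -150 mm, y = 0.
- stud_head (a point): steel slotted stud. The point is on its axis, in the outer face of its round flange (40 mm diameter, 4 mm thick), 18 mm above the cover's outer face when not pressed. On the flange stands a bar 34 long, 14 wide, 20 mm high, its top split lengthwise by a slot 4 wide, 8 mm deep. z outwards along the axis, x along the bar, y across; moves with the stud. At first the bar runs up and down the slope.
- stud_turn (a joint): turn of the stud, rad: 0 with the bar up and down the slope (starts 0 to 0.1), growing clockwise as seen from outside (about its -z), stop at 1.62. Cover shut and stud not pressed, it turns only about 0.18; pressed 5 mm or more it turns freely; from about 1.4 it is over its catch, the bar across the slope. It must be under 0.15 while the cover goes shut, or the cover stays up.
- stud_press (a joint): how far the stud is pressed in along its axis, m: 0 standing out, 0.009 at its stop. A spring pushes it out with 4 N at 0 and 9.5 N at the stop. Press it 0.006 to 0.008 for turning. Let go over its catch, it springs back to about 0.002, locked, and holds the cover shut. Let go half way round, it stays at 0.005.
- jam_jar: dark red jam jar, 66 mm diameter, 85 mm high, loose, near the printer; origin at the centre of its underside
- honey_jar: amber honey jar, 72 mm diameter, 100 mm high, loose, near the printer; origin at the centre of its underside
- sauce_bottle: brown sauce bottle, 52 mm diameter, 160 mm high, loose, near the printer; origin at the centre of its underside
- tea_tin: plain steel tin, 76 mm diameter, 75 mm high, loose, near the printer; origin at the centre of its underside
- gift_box: cardboard box 70 by 100 by 50 mm high, loose, before the printer; origin at the centre of its underside
- soap_bar: paper-wrapped soap bar 55 by 85 by 28 mm high, loose, before the printer; origin at the centre of its underside
- relish_jar: green relish jar, 60 mm diameter, 75 mm high, loose, near the printer; origin at the centre of its underside

How it is judged:
By the outcome, as a careful person would: the job done as asked, in the order asked, and still so for the second after the job is handed in, with the robot touching nothing.
It also fails if it takes over 45 s, if anything falls off the work surface, if the arm or the gripper's body presses on something with over 40 N, if the wrist force passes 120 N, or if a joint passes its speed limit or range.

ROBOT

A 7-joint arm with a two-finger parallel gripper is mounted at the origin on the work surface. World frame = base frame: x ahead of the robot, y to its left, z up, the work surface at z = 0. Lengths are in mm, angles in rad, forces in N, time in s.
With the tool pointing down it reaches from about 400 to 850 mm from the base axis. Payload 10.4 kg.
Tool frame: the origin (TCP) lies at the very end of the fingers, on their centre line; the grasp point (between the pads) lies 19 mm behind it; x points along the fingers, y is the direction in which the jaws open and shut, and the axes are right-handed (so a half turn about x gives the same grasp; the last joint's range is limited). The gripper opens to 85 mm and grips with 20 to 120 N. Pads are 22 mm wide; open, the fingers measure 114 mm over their backs; the gripper's body (76 mm by 85 mm) begins 54 mm behind the grasp point. The pads swing forward as they close: fully open they stand 13 mm farther back than shut.
Start: joints at [1.23, 0.332, -0.065, 1.46, 0.022, 1.35, -0.088], TCP at [195.32, -593.718, 231.338] pointing down, gripper open.
Joint ranges: [-2.6, 2.6], [-0.5, 2.12], [-1.47, 1.34], [0.16, 2.42], [-1.27, 4.41], [0.06, 2.06], [-2.6, 2.6]. Speed limits (rad/s): [2.22, 2.22, 2.79, 2.79, 3.14, 3.14, 3.14].

INTERFACE

Orientations are given as a unit quaternion [x, y, z, w].
In Python, from workcell import bot gives the robot as it stands. The module is installed in compiled form; this text tells all that it offers.
- The arm moves only by the tool arm_command, never from a script. Its argument "targets" is a list of rows, each an object of numbers: "fingers": the finger opening in m, from 0 to 0.0854; "dx", "dy", "dz": the shift along the tool's x, y, z in m; "ax", "ay", "az": the turn, a rotation vector about the tool's x, y, z in degrees. In form: [{"fingers": .., "dx": .., "dy": .., "dz": .., "ax": .., "ay": .., "az": ..}, ...]. A call has exactly 8 rows; each row is the pose to reach, as a shift and turn from the pose measured when the call began, along the tool's axes at that moment; what a row does not reach only later rows make up. A row lasts 1/10 s, in which the tool goes at most 50 mm and 8.59 degrees, less where a joint would pass 70% of its speed; a pose out of reach is approached as far as the arm can. A call with a gripper value outside its range is refused whole. The fingers move at their own pace and stop on an object; "newtons" is the grip in N (left out, the last holds). Time passes only in rows, so rows that repeat a pose let the fingers close, or fill a call up. It gives the time, the measured TCP pose, the force and the opening at its end, in the units of the state.
- bot.read_state(): the state, without advancing time (a new reading comes with each control period).
- bot.capture(name): name is "scene" or "top" or "wrist"; returns a dict with "img" (400x640x3 uint8, blue, green, red), "fx", "fy", "cx", "cy" (pixels), "origin" and "rotation" of the camera in the world. Camera axes: x right, y down, z forward; pixel columns grow to the right and rows downward; lengths in mm; the calibration is good to about 2 mm. A picture is of the moment at which its call begins. There is no depth.
- bot.hand_in(): hands the job in, once; it reports no verdict.
The state is a dict: "time": time; "joint_positions": joint angles; "dq": joint speeds; "joint_efforts": joint torques, N m; "ee_pos": TCP position; "orientation": TCP orientation; "ft_force": force on the tool from outside, world axes, zero at the start; "wrist_torque": the same for the moment, N m; "grip_width": finger opening in mm.
Only numpy, scipy, OpenCV 4.12 (cv2) and the standard library are available. Lean on these libraries where they do the work, as an engineer would, in place of code of your own. Each camera call takes 0.05 s, during which the arm holds its last target.

## Working session

There is one attempt and no reset: what is moved stays moved. The work goes in short steps, Python scripts to look and compute and a tool call to move; the robot and the scene stay as the last step left them, time stands still between calls to the robot, and variables do not carry over. Pictures are saved under pics/ and viewed, and the job is handed in when it is done.

Besides the shell and the picture viewer there is one more tool, called after ">>>" in YAML: its name, and indented under it one key for each argument. arm_command: Moves the arm, as the interface text tells. Its arguments: {"type":"object","properties":{"targets":{"type":"array"},"newtons":{"type":"number"}},"required":["targets"]}

```bash
mkdir -p pics; python3 - <<'E'
from workcell import bot
import cv2
s=bot.read_state();print(s)
for n in("scene","top","wrist"):
    c=bot.capture(n);cv2.imwrite(f"pics/{n}0.png",c["img"]);print(n,c["fx"],c["fy"],c["cx"],c["cy"],c["origin"],c["rotation"])
E
```

```text
{'time': 0.0, 'joint_positions': array([ 1.23043842,  0.33290615, -0.06469704,  1.46094109,  0.02163139,
        1.34986881, -0.08852229]), 'dq': array([ 1.09372234e-03, -1.70367688e-03,  3.03624836e-04, -4.43308512e-04,
       -2.03661469e-03,  4.40961919e-05,  1.56294782e-04]), 'joint_efforts': array([ 3.17052663e-04, -6.25456882e+01,  4.95484646e-02, -3.91605806e+01,
        1.64226437e-02,  9.96315619e-03,  1.28494506e-05]), 'ee_pos': array([ 195.14338181, -593.36979731,  230.49461877]), 'orientation': array([-0.69808755, -0.11236496,  0.6983137 , -0.11138162]), 'ft_force': array([-0.47435658,  0.45986374, -1.1045695 ]), 'wrist_torque': array([ 0.03024086, -0.02492699,  0.02265598]), 'grip_width': 85.41904798428064}
scene 408.20059829326556 408.20059829326556 317.5308044785098 192.79288812677646 [847.72246941 534.17153267 754.99260405] [ 0.24700955  0.8917775  -0.36684751 -0.09561422]
top 403.86569914176755 403.86569914176755 321.7237336767586 199.54014088702112 [ 307.34163576   -3.55265561 1095.02195643] [ 0.75118935 -0.65237426  0.06561352 -0.07627093]
wrist 306.40641758739264 306.40641758739264 317.0356013726712 195.8664026532135 [ 271.16407736 -568.43918093  371.90857671] [ 0.7999482  -0.57892142 -0.09311066  0.12752753]
```

View pics/scene0.png

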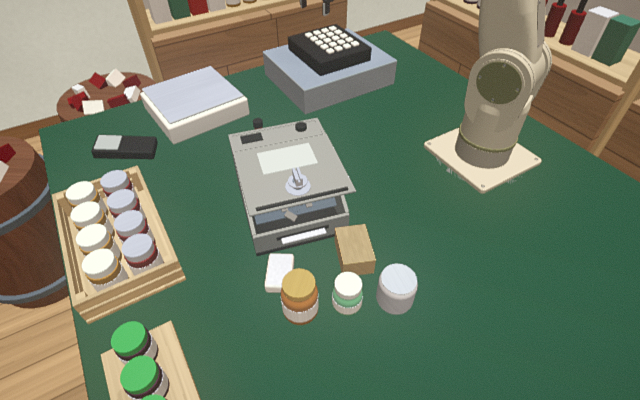

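View pics/top0.png

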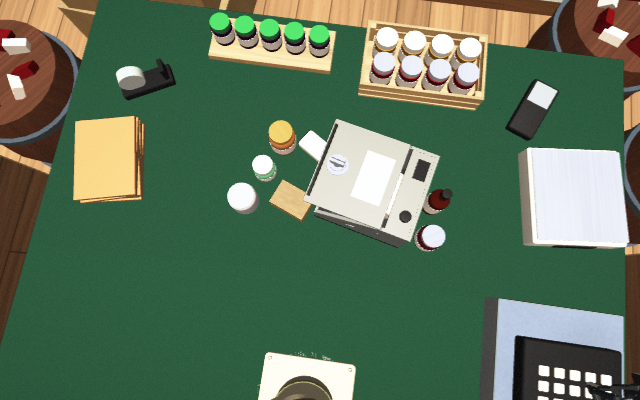

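View pics/wrist0.png

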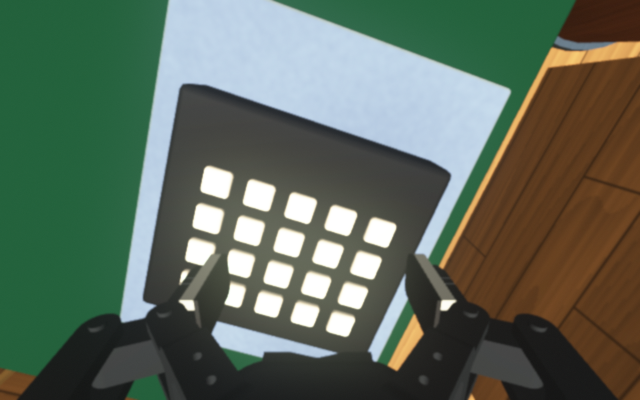

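```bash
python3 - <<'E'
import cv2
i=cv2.imread("pics/top0.png")[100:260,230:470];cv2.imwrite("pics/topz.png",cv2.resize(i,None,fx=3.33,fy=3.33,interpolation=cv2.INTER_CUBIC))
i=cv2.imread("pics/scene0.png")[105:265,215:395];cv2.imwrite("pics/scz.png",cv2.resize(i,None,fx=3.7,fy=3.7,interpolation=cv2.INTER_CUBIC))
E
```

```text
(no output)
```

View pics/topz.png

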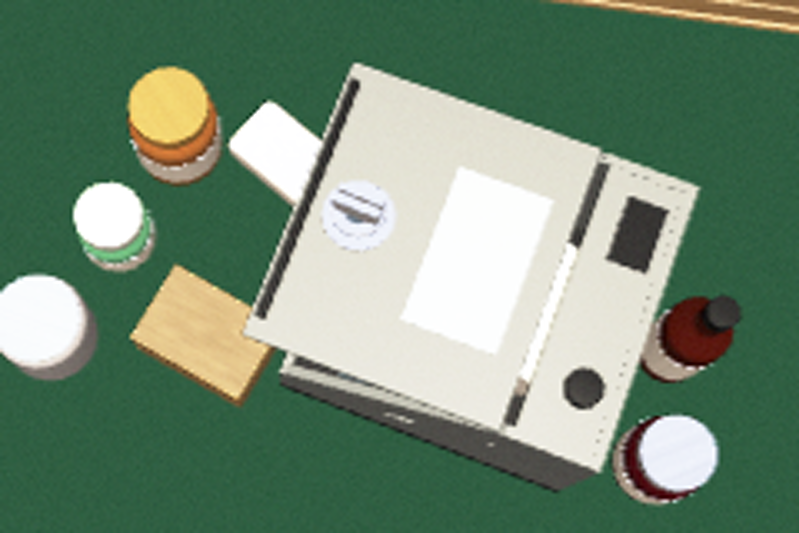

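View pics/scz.png

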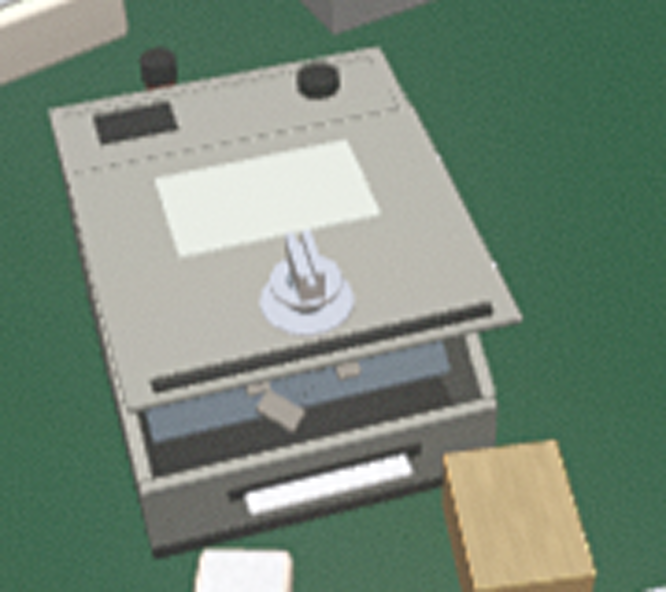

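```bash
cat >h.py <<'E'
import numpy as np, cv2
from scipy.spatial.transform import Rotation as R
C={"scene":(408.2006,317.5308,192.7929,[847.72246941,534.17153267,754.99260405],[0.24700955,0.8917775,-0.36684751,-0.09561422]),
"top":(403.8657,321.72373,199.54014,[307.34163576,-3.55265561,1095.02195643],[0.75118935,-0.65237426,0.06561352,-0.07627093])}
def ray(n,u,v,C=C):
    f,cx,cy,o,q=C[n]; d=R.from_quat(q).apply([(u-cx)/f,(v-cy)/f,1]); return np.array(o),d/np.linalg.norm(d)
def atz(n,u,v,z): o,d=ray(n,u,v); return o+d*(z-o[2])/d[2]
def proj(n,p,C=C):
    f,cx,cy,o,q=C[n]; c=R.from_quat(q).inv().apply(np.array(p)-o); return c[:2]/c[2]*f+[cx,cy]
def tri(rs):
    A=sum(np.eye(3)-np.outer(d,d) for o,d in rs); b=sum((np.eye(3)-np.outer(d,d))@o for o,d in rs); return np.linalg.solve(A,b)
tz=lambda x,y:(230+(x+.5)/3.33-.5,100+(y+.5)/3.33-.5)
sz=lambda x,y:(215+(x+.5)/3.7-.5,105+(y+.5)/3.7-.5)
E
python3 - <<'E'
from h import *
np.set_printoptions(precision=1,suppress=True)
T=[(698,187),(600,470)];S=[(52,110),(378,47)]
for t,s in zip(T,S): print(atz("top",*tz(*t),168),atz("scene",*sz(*s),168),tri([ray("top",*tz(*t)),ray("scene",*sz(*s))]))
# cover front corners
for t,s in zip([(355,65),(245,335)],[(128,408),(521,320)]): print("cov",tri([ray("top",*tz(*t)),ray("scene",*sz(*s))]))
# stud flange centre
print("flange",tri([ray("top",*tz(358,216)),ray("scene",*sz(307,289))]))
for n,t,z in [("jam",(680,452),85),("sauce",(723,312),160),("honey",(170,105),100),("relish",(110,213),75),("tea",(40,322),75),("gift",(205,333),50),("gc1",(178,265),50),("gc2",(238,402),50),("soap",(270,150),28)]: print(n,atz("top",*tz(*t),z))
E
```

```text
[ 640.  -239.9  168. ] [ 638.2 -241.   168. ] [ 639.1 -239.2  169.7]
[ 427.4 -189.8  168. ] [ 426.1 -191.4  168. ] [ 427.2 -189.5  169.6]
cov [699.5  16.4 166.4]
cov [487.7  66.9 164.2]
flange [582.3  -1.5 178.6]
jam [ 460.1 -264.8   85. ]
sauce [ 552.7 -267.2  160. ]
honey [673.5 157.2 100. ]
relish [587.2 193.6  75. ]
tea [493.  232.5  75. ]
gift [507.1 107.1  50. ]
gc1 [559.  137.2  50. ]
gc2 [456.1  72.9  50. ]
soap [672.5  80.   28. ]
```

```bash
cat >>h.py <<'E'
A=np.array([639.4,-240.1]);B=np.array([426.9,-190.2])   # back corners (y=+110,-110)
yp=(A-B)/np.linalg.norm(A-B); yp=np.r_[yp,0]; xp=np.array([yp[1],-yp[0],0]); Z=np.array([0,0,1.])
O=np.r_[(A+B)/2,0]-120*xp
RP=np.c_[xp,yp,Z]; HINGE=O+50*xp+168*Z
def cov(th):  # cover frame rotation in world; slope angle b=30deg-th
    b=np.pi/6-th; xc=np.cos(b)*xp+np.sin(b)*Z; zc=-np.sin(b)*xp+np.cos(b)*Z; return np.c_[xc,yp,zc]
def cp(p,th=0): return HINGE+cov(th)@np.array(p,float)
def toolR(sgn=1,turn=0):  # tool x = -n, y=sgn*yp
    c=cov(0); x=-c[:,2]; y=sgn*yp; return R.from_matrix(np.c_[x,y,np.cross(x,y)])*R.from_rotvec([turn,0,0])
def delta(s,p,Rt):
    r=R.from_quat(s["orientation"]); return np.round(r.inv().apply(np.array(p)-s["ee_pos"])/1000,4),np.round((r.inv()*Rt).as_rotvec(degrees=True),2)
def show(s):
    print(round(s["time"],2),s["ee_pos"],R.from_quat(s["orientation"]).as_matrix().T[0:2],"q",s["joint_positions"],"F",s["ft_force"],s["grip_width"])
np.set_printoptions(precision=3,suppress=True)
E
python3 - <<'E'
from h import *
from workcell import bot
s=bot.read_state();show(s);print(O,xp,HINGE)
m=np.array([593.6,41.6,165.3]); 
from scipy.optimize import minimize_scalar
r=minimize_scalar(lambda t:np.sum((cp([-196,0,6],t)-m)**2),bounds=(0,.8));print("th",r.x,r.fun**.5)
print("stud pred",cp([-150,0,24],r.x))
c=cp([-150,-65,6]); print("push final",c)
for sg in(1,-1):
  for p in(c+150*cov(0)[:,2],):
    print(sg,p,delta(s,p,toolR(sg)))
E
```

```text
0.15 [ 195.198 -593.45   230.707] [[-0.     0.001 -1.   ]
 [ 0.312 -0.95  -0.001]] q [ 1.23   0.333 -0.065  1.461  0.022  1.35  -0.089] F [ 0.72  -1.225 -0.671] 85.18887061757026
[560.583 -98.328   0.   ] [-0.229 -0.974  0.   ] [ 549.152 -147.004  168.   ]
th 0.47906296182488983 2.30796272029709
stud pred [583.653  -0.08  185.298]
push final [516.256  -2.76   98.196]
1 [533.402  70.254 228.1  ] (array([ 0.003, -0.525, -0.529]), array([-57.17, -27.34,  15.38]))
-1 [533.402  70.254 228.1  ] (array([ 0.003, -0.525, -0.529]), array([118.15,  17.82,  31.69]))
```

>>> arm_command:
  targets:
    - {"fingers":0,"dx":-0.05,"dy":0,"dz":0,"ax":0,"ay":0,"az":0}
    - {"fingers":0,"dx":-0.09,"dy":-0.02,"dz":-0.02,"ax":0,"ay":0,"az":0}
    - {"fingers":0,"dx":-0.11,"dy":-0.05,"dz":-0.05,"ax":0,"ay":0,"az":0}
    - {"fingers":0,"dx":-0.12,"dy":-0.085,"dz":-0.085,"ax":-7,"ay":0,"az":0}
    - {"fingers":0,"dx":-0.12,"dy":-0.12,"dz":-0.12,"ax":-14,"ay":0,"az":0}
    - {"fingers":0,"dx":-0.12,"dy":-0.155,"dz":-0.155,"ax":-21,"ay":0,"az":0}
    - {"fingers":0,"dx":-0.12,"dy":-0.19,"dz":-0.19,"ax":-28,"ay":0,"az":0}
    - {"fingers":0,"dx":-0.12,"dy":-0.225,"dz":-0.225,"ax":-35,"ay":0,"az":0}
  newtons: 40

```text
time: 0.95
ee_pos: [339.1, -307.5, 350.8]
orientation: [-0.631, -0.319, 0.632, -0.318]
ft_force: [1.4, -0.2, 0.1]
grip_width: 0.1
```

```bash
python3 - <<'E'
from h import *
from workcell import bot
s=bot.read_state();show(s)
print(delta(s,cp([-150,-65,6])+170*cov(0)[:,2],toolR(1)))
E
```

```text
0.95 [ 339.084 -307.521  350.849] [[-0.001  0.001 -1.   ]
 [ 0.804 -0.595 -0.001]] q [ 0.975 -0.062 -0.318  1.655 -0.02   1.546  0.021] F [ 1.36  -0.171  0.054] 0.12216421197772928
(array([ 0.106, -0.072, -0.428]), array([-22.74, -29.6 ,   6.14]))
```

>>> arm_command:
  targets:
    - {"fingers":0,"dx":0,"dy":-0.01,"dz":-0.05,"ax":-2,"ay":-2,"az":0}
    - {"fingers":0,"dx":0,"dy":-0.02,"dz":-0.1,"ax":-5,"ay":-5,"az":1}
    - {"fingers":0,"dx":0,"dy":-0.03,"dz":-0.15,"ax":-8,"ay":-9,"az":2}
    - {"fingers":0,"dx":0,"dy":-0.035,"dz":-0.2,"ax":-11,"ay":-13,"az":3}
    - {"fingers":0,"dx":0,"dy":-0.045,"dz":-0.25,"ax":-14,"ay":-17,"az":4}
    - {"fingers":0,"dx":0.01,"dy":-0.05,"dz":-0.3,"ax":-17,"ay":-21,"az":5}
    - {"fingers":0,"dx":0.02,"dy":-0.06,"dz":-0.35,"ax":-20,"ay":-25,"az":5.5}
    - {"fingers":0,"dx":0.04,"dy":-0.065,"dz":-0.39,"ax":-22.7,"ay":-29.6,"az":6.1}

```text
time: 1.75
ee_pos: [518.4, 43.1, 313.7]
orientation: [-0.392, -0.309, 0.679, -0.538]
ft_force: [1.6, -1.6, 0.3]
grip_width: 0.1
```

```bash
python3 - <<'E'
from h import *
from workcell import bot
s=bot.read_state();show(s)
print(delta(s,cp([-150,-65,6])+120*cov(0)[:,2],toolR(1)))
c=bot.capture("wrist");cv2.imwrite("pics/w1.png",c["img"]);print(c)if 0 else print(c["origin"],c["rotation"])
cv2.imwrite("pics/s1.png",bot.capture("scene")["img"])
E
```

```text
1.75 [518.427  43.113 313.698] [[-0.112 -0.489 -0.865]
 [ 0.973 -0.229  0.003]] q [ 0.261  0.381 -0.909  1.452  0.642  1.855 -0.851] F [ 1.594 -1.588  0.326] 0.0704886340663559
(array([ 0.089,  0.008, -0.069]), array([-0.14,  0.08, -0.15]))
[550.101 180.438 395.536] [ 0.906 -0.106 -0.045  0.406]
```

View pics/w1.png

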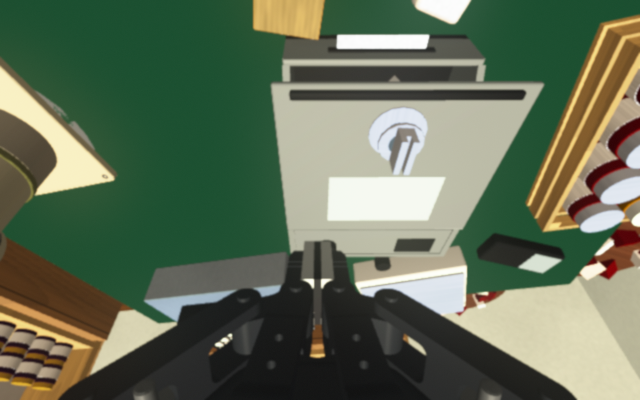

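View pics/s1.png

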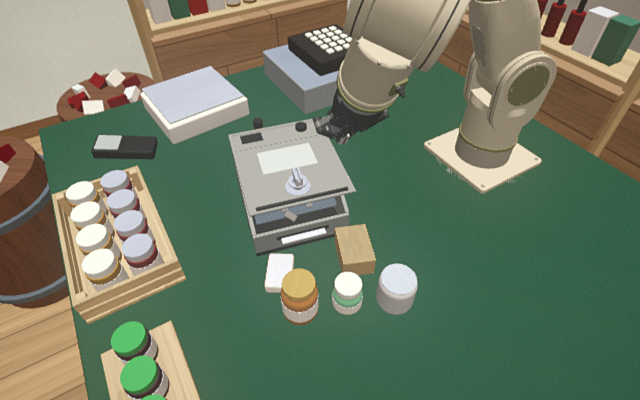

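>>> arm_command:
  targets:
    - {"fingers":0,"dx":0,"dy":0.008,"dz":-0.04,"ax":0,"ay":0,"az":0}
    - {"fingers":0,"dx":0.02,"dy":0.008,"dz":-0.069,"ax":0,"ay":0,"az":0}
    - {"fingers":0,"dx":0.06,"dy":0.008,"dz":-0.069,"ax":0,"ay":0,"az":0}
    - {"fingers":0,"dx":0.085,"dy":0.008,"dz":-0.069,"ax":0,"ay":0,"az":0}
    - {"fingers":0,"dx":0.1,"dy":0.008,"dz":-0.069,"ax":0,"ay":0,"az":0}
    - {"fingers":0,"dx":0.104,"dy":0.008,"dz":-0.069,"ax":0,"ay":0,"az":0}
    - {"fingers":0,"dx":0.104,"dy":0.008,"dz":-0.069,"ax":0,"ay":0,"az":0}
    - {"fingers":0,"dx":0.104,"dy":0.008,"dz":-0.069,"ax":0,"ay":0,"az":0}

```text
time: 2.65
ee_pos: [524.7, 57.3, 179.4]
orientation: [-0.385, -0.319, 0.677, -0.54]
ft_force: [0.2, 0.3, -0.2]
grip_width: -0.2
```

```bash
python3 - <<'E'
from h import *
from workcell import bot
s=bot.read_state();show(s)
print(delta(s,cp([-150,-65,6]),toolR(1)), cov(.479).T@(s["ee_pos"]-HINGE))
c=bot.capture("wrist");cv2.imwrite("pics/w2.png",c["img"])
cv2.imwrite("pics/s2.png",bot.capture("scene")["img"][80:280,200:450])
E
```

```text
2.65 [524.675  57.331 179.372] [[-0.12  -0.485 -0.866]
 [ 0.977 -0.213 -0.017]] q [ 0.22   0.518 -0.884  1.59   0.7    1.676 -0.984] F [ 0.228  0.285 -0.164] -0.19001581547455015
(array([0.101, 0.006, 0.012]), array([ 1.29, -0.02,  0.36])) [-192.629  -70.541   19.98 ]
```

View pics/w2.png

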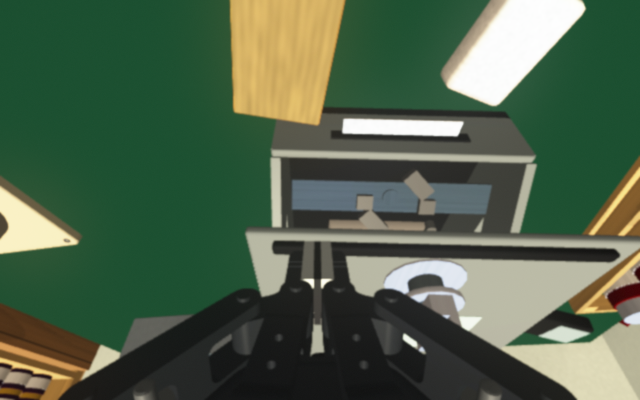

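View pics/s2.png

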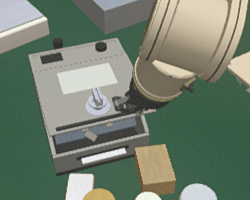

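>>> arm_command:
  targets:
    - {"fingers":0,"dx":0,"dy":0.003,"dz":0.022,"ax":0,"ay":0,"az":0}
    - {"fingers":0,"dx":0.012,"dy":0.003,"dz":0.022,"ax":0,"ay":0,"az":0}
    - {"fingers":0,"dx":0.024,"dy":0.003,"dz":0.022,"ax":0,"ay":0,"az":0}
    - {"fingers":0,"dx":0.036,"dy":0.003,"dz":0.022,"ax":0,"ay":0,"az":0}
    - {"fingers":0,"dx":0.048,"dy":0.003,"dz":0.022,"ax":0,"ay":0,"az":0}
    - {"fingers":0,"dx":0.06,"dy":0.003,"dz":0.022,"ax":0,"ay":0,"az":0}
    - {"fingers":0,"dx":0.072,"dy":0.003,"dz":0.022,"ax":0,"ay":0,"az":0}
    - {"fingers":0,"dx":0.082,"dy":0.003,"dz":0.022,"ax":0,"ay":0,"az":0}

```text
time: 3.55
ee_pos: [513.5, -2.2, 118.1]
orientation: [-0.385, -0.32, 0.677, -0.54]
ft_force: [0.4, 1.0, 1.4]
grip_width: 0.2
```

```bash
python3 - <<'E'
from h import *
from workcell import bot
s=bot.read_state();show(s)
print(delta(s,cp([-140,-65,6]),toolR(1)))
c=bot.capture("wrist");cv2.imwrite("pics/w3.png",c["img"])
E
```

```text
3.55 [513.521  -2.153 118.066] [[-0.121 -0.485 -0.866]
 [ 0.977 -0.212 -0.017]] q [ 0.315  0.521 -0.855  1.725  0.742  1.531 -0.968] F [0.359 0.974 1.404] 0.22457265743687488
(array([0.017, 0.003, 0.   ]), array([ 1.32, -0.01,  0.38]))
```

View pics/w3.png

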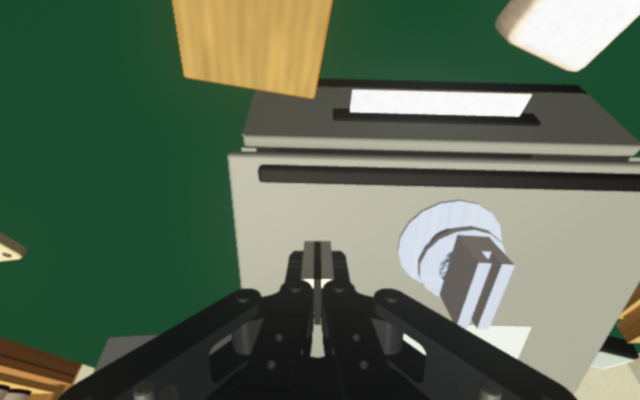

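>>> arm_command:
  targets:
    - {"fingers":0,"dx":0.006,"dy":0,"dz":0,"ax":0,"ay":0,"az":0}
    - {"fingers":0,"dx":0.01,"dy":0,"dz":0,"ax":0,"ay":0,"az":0}
    - {"fingers":0,"dx":0.013,"dy":0,"dz":0,"ax":0,"ay":0,"az":0}
    - {"fingers":0,"dx":0.015,"dy":0,"dz":0,"ax":0,"ay":0,"az":0}
    - {"fingers":0,"dx":0.016,"dy":0,"dz":0,"ax":0,"ay":0,"az":0}
    - {"fingers":0,"dx":0.017,"dy":0,"dz":0,"ax":0,"ay":0,"az":0}
    - {"fingers":0,"dx":0.0175,"dy":0,"dz":0,"ax":0,"ay":0,"az":0}
    - {"fingers":0,"dx":0.018,"dy":0,"dz":0,"ax":0,"ay":0,"az":0}

```text
time: 4.4
ee_pos: [511.2, -10.7, 103.4]
orientation: [-0.384, -0.319, 0.677, -0.54]
ft_force: [-4.2, 7.3, 21.0]
grip_width: 0.2
```

```bash
python3 - <<'E'
from h import *
from workcell import bot
s=bot.read_state();show(s)
print(delta(s,cp([-140,-65,6]),toolR(1)))
c=bot.capture("wrist");cv2.imwrite("pics/w4.png",c["img"])
E
```

```text
4.4 [511.172 -10.67  103.447] [[-0.121 -0.486 -0.866]
 [ 0.977 -0.212 -0.017]] q [ 0.325  0.53  -0.848  1.748  0.756  1.503 -0.976] F [-4.172  7.345 20.989] 0.19032501537530752
(array([ 0.   ,  0.003, -0.   ]), array([1.32, 0.04, 0.36]))
```

View pics/w4.png

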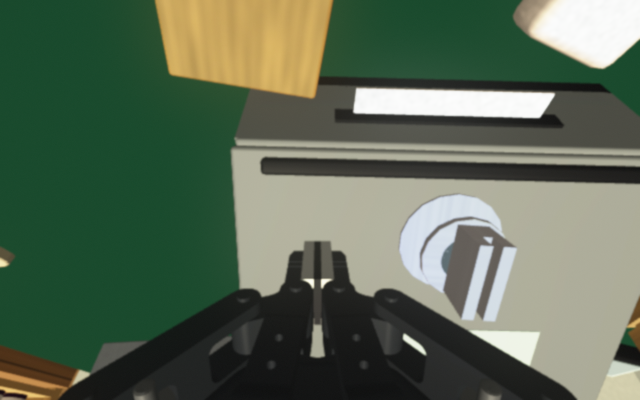

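>>> arm_command:
  targets:
    - {"fingers":0,"dx":-0.02,"dy":0,"dz":0,"ax":0,"ay":0,"az":0}
    - {"fingers":0,"dx":-0.06,"dy":0,"dz":0,"ax":0,"ay":0,"az":0}
    - {"fingers":0.03,"dx":-0.1,"dy":0,"dz":-0.005,"ax":0,"ay":0,"az":0}
    - {"fingers":0.045,"dx":-0.12,"dy":0.03,"dz":-0.01,"ax":1,"ay":0,"az":0.2}
    - {"fingers":0.045,"dx":-0.12,"dy":0.068,"dz":-0.01,"ax":1.3,"ay":0,"az":0.4}
    - {"fingers":0.045,"dx":-0.12,"dy":0.068,"dz":-0.01,"ax":1.3,"ay":0,"az":0.4}
    - {"fingers":0.045,"dx":-0.12,"dy":0.068,"dz":-0.01,"ax":1.3,"ay":0,"az":0.4}
    - {"fingers":0.045,"dx":-0.12,"dy":0.068,"dz":-0.01,"ax":1.3,"ay":0,"az":0.4}

```text
time: 5.25
ee_pos: [593.2, 42.0, 201.1]
orientation: [-0.391, -0.311, 0.679, -0.538]
ft_force: [0.4, 1.5, 0.3]
grip_width: 45.0
```

```bash
python3 - <<'E'
from h import *
from workcell import bot
s=bot.read_state();show(s)
print(delta(s,cp([-150,0,24]),toolR(1)))
for n in("wrist","scene","top"):
    c=bot.capture(n);cv2.imwrite(f"pics/{n}5.png",c["img"])
    C5={n:(c["fx"],c["cx"],c["cy"],c["origin"],c["rotation"])}
    print(n,C5[n]);print([proj(n,cp(p),C5) for p in([-150,0,24],[-133,0,44],[-167,0,44],[-196,110,6],[-196,-110,6])])
i=cv2.imread("pics/scene5.png")[105:265,215:395];cv2.imwrite("pics/scz5.png",cv2.resize(i,None,fx=3.7,fy=3.7,interpolation=cv2.INTER_CUBIC))
E
```

```text
5.25 [593.184  42.012 201.082] [[-0.114 -0.488 -0.865]
 [ 0.974 -0.227 -0.   ]] q [ 0.182  0.609 -0.835  1.403  0.774  1.744 -0.912] F [0.384 1.501 0.305] 44.952494927680824
(array([0.102, 0.   , 0.001]), array([ 0.07,  0.06, -0.03]))
wrist (306.40641758739264, 317.0356013726712, 195.8664026532135, array([624.842, 179.29 , 282.966]), array([ 0.907, -0.105, -0.046,  0.406]))
[array([317.7 , 198.61]), array([317.756, 227.019]), array([317.816, 185.871]), array([447.573, 140.367]), array([187.675, 140.257])]
scene (408.20059829326556, 317.5308044785098, 192.79288812677646, array([847.722, 534.172, 754.993]), array([ 0.247,  0.892, -0.367, -0.096]))
[array([298.2  , 202.367]), array([297.059, 192.477]), array([301.178, 207.65 ]), array([252.893, 236.683]), array([350.258, 212.655])]
top (403.86569914176755, 321.7237336767586, 199.54014088702112, array([ 307.342,   -3.553, 1095.022]), array([ 0.751, -0.652,  0.066, -0.076]))
[array([339.47 , 172.146]), array([341.715, 170.012]), array([330.363, 167.737]), array([342.68 , 134.781]), array([312.365, 210.59 ])]
```

View pics/wrist5.png

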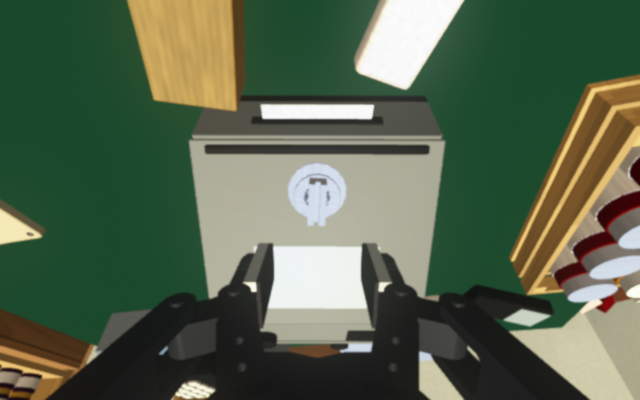

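View pics/scz5.png

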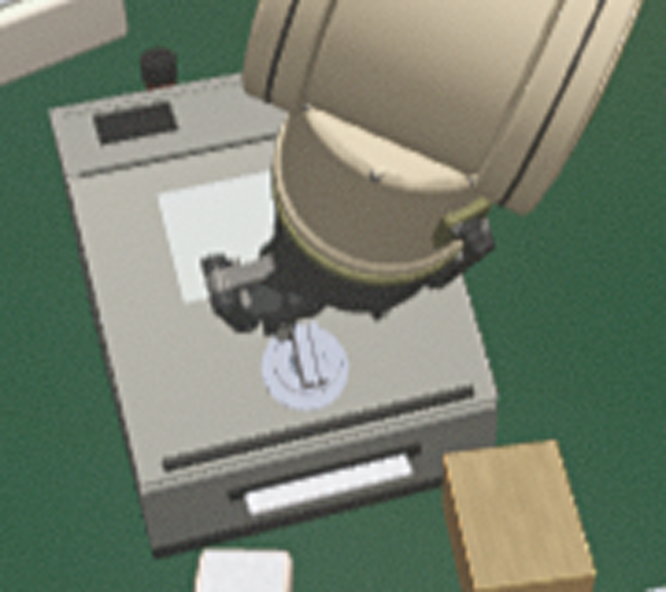

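View pics/top5.png

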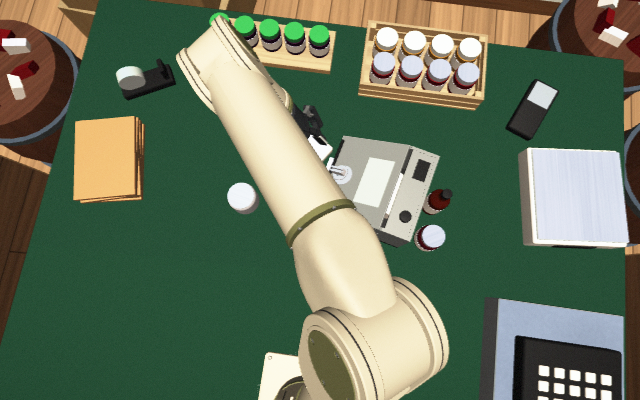

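```bash
python3 - <<'E'
from h import *
i=cv2.imread("pics/wrist5.png")[150:250,260:380];cv2.imwrite("pics/wz5.png",cv2.resize(i,None,fx=6,fy=6,interpolation=cv2.INTER_CUBIC))
C5={"w":(306.4064,317.0356,195.8664,np.array([624.842,179.29,282.966]),np.array([.907,-.105,-.046,.406]))}
for p in([-133,7,44],[-133,-7,44],[-167,7,44],[-167,-7,44],[-167,7,24],[-167,-7,24],[-150,20,24],[-150,-20,24],[-170,0,24],[-130,0,24]): print(p,(proj("w",cp(p),C5)-[260,150])*6)
E
```

```text
[-133, 7, 44] [398.642 463.36 ]
[-133, -7, 44] [292.724 463.457]
[-167, 7, 44] [401.2   216.468]
[-167, -7, 44] [290.438 216.541]
[-167, 7, 24] [396.443 175.18 ]
[-167, -7, 24] [294.051 175.243]
[-150, 20, 24] [488.421 292.832]
[-150, -20, 24] [201.931 293.044]
[-170, 0, 24] [345.259 153.918]
[-130, 0, 24] [345.138 425.347]
```

View pics/wz5.png

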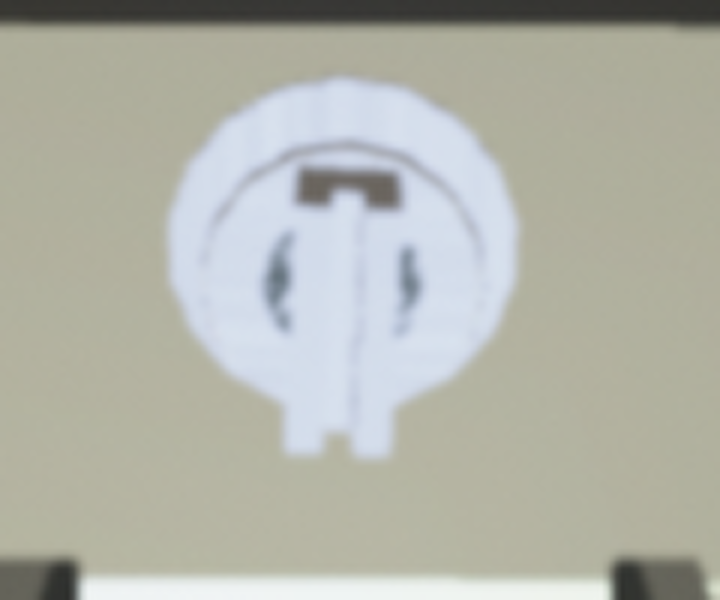

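>>> arm_command:
  targets:
    - {"fingers":0.045,"dx":0.025,"dy":0,"dz":0,"ax":2.5,"ay":0,"az":0}
    - {"fingers":0.045,"dx":0.05,"dy":0,"dz":0,"ax":2.5,"ay":0,"az":0}
    - {"fingers":0.045,"dx":0.07,"dy":0,"dz":0,"ax":2.5,"ay":0,"az":0}
    - {"fingers":0.045,"dx":0.085,"dy":0,"dz":0,"ax":2.5,"ay":0,"az":0}
    - {"fingers":0.045,"dx":0.095,"dy":0,"dz":0,"ax":2.5,"ay":0,"az":0}
    - {"fingers":0.045,"dx":0.1,"dy":0,"dz":0,"ax":2.5,"ay":0,"az":0}
    - {"fingers":0.045,"dx":0.1,"dy":0,"dz":0,"ax":2.5,"ay":0,"az":0}
    - {"fingers":0.045,"dx":0.1,"dy":0,"dz":0,"ax":2.5,"ay":0,"az":0}

```text
time: 6.2
ee_pos: [582.3, -6.3, 115.5]
orientation: [-0.404, -0.295, 0.685, -0.53]
ft_force: [0.5, 0.6, 0.6]
grip_width: 44.9
```

```bash
python3 - <<'E'
from h import *
from workcell import bot
s=bot.read_state();show(s)
print(delta(s,cp([-150.5,0,24]),toolR(1,.044)))
c=bot.capture("wrist");cv2.imwrite("pics/w6.png",c["img"])
E
```

```text
6.2 [582.341  -6.302 115.536] [[-0.112 -0.488 -0.866]
 [ 0.964 -0.263  0.023]] q [ 0.257  0.637 -0.801  1.554  0.813  1.574 -0.985] F [0.494 0.625 0.554] 44.87574878638733
(array([ 0.003, -0.   ,  0.001]), array([ 0.07,  0.02, -0.12]))
```

View pics/w6.png

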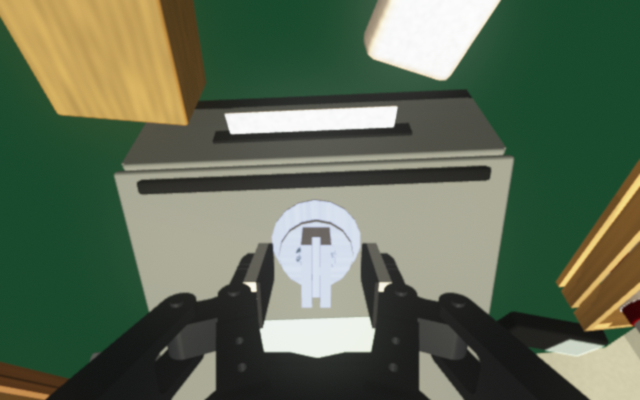

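>>> arm_command:
  targets:
    - {"fingers":0.025,"dx":0.001,"dy":0,"dz":0.001,"ax":0,"ay":0,"az":0}
    - {"fingers":0.015,"dx":0.001,"dy":0,"dz":0.001,"ax":0,"ay":0,"az":0}
    - {"fingers":0.005,"dx":0.001,"dy":0,"dz":0.001,"ax":0,"ay":0,"az":0}
    - {"fingers":0.005,"dx":0.001,"dy":0,"dz":0.001,"ax":0,"ay":0,"az":0}
    - {"fingers":0.005,"dx":0.001,"dy":0,"dz":0.001,"ax":0,"ay":0,"az":0}
    - {"fingers":0.005,"dx":0.001,"dy":0,"dz":0.001,"ax":0,"ay":0,"az":0}
    - {"fingers":0.005,"dx":0.001,"dy":0,"dz":0.001,"ax":0,"ay":0,"az":0}
    - {"fingers":0.005,"dx":0.001,"dy":0,"dz":0.001,"ax":0,"ay":0,"az":0}
  newtons: 40

```text
time: 7.05
ee_pos: [581.8, -7.4, 115.2]
orientation: [-0.403, -0.296, 0.685, -0.53]
ft_force: [-4.3, 2.5, 3.9]
grip_width: 13.2
```

```bash
python3 - <<'E'
from h import *
from workcell import bot
s=bot.read_state();show(s)
print(delta(s,cp([-150.5,0,24]),toolR(1,.044)))
c=bot.capture("wrist");cv2.imwrite("pics/w7.png",c["img"])
E
```

```text
7.05 [581.776  -7.368 115.209] [[-0.113 -0.487 -0.866]
 [ 0.964 -0.263  0.023]] q [ 0.259  0.636 -0.801  1.557  0.813  1.573 -0.984] F [-4.337  2.508  3.925] 13.19062025734756
(array([0.002, 0.   , 0.   ]), array([ 0.09,  0.02, -0.11]))
```

View pics/w7.png

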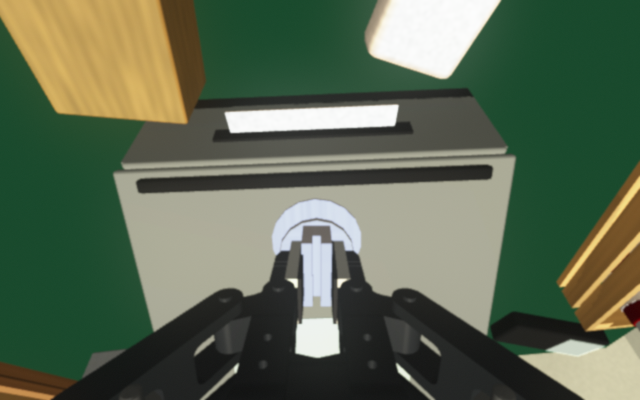

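>>> arm_command:
  targets:
    - {"fingers":0.005,"dx":0.001,"dy":0,"dz":0,"ax":0,"ay":0,"az":0}
    - {"fingers":0.005,"dx":0.002,"dy":0,"dz":0,"ax":0,"ay":0,"az":0}
    - {"fingers":0.005,"dx":0.0035,"dy":0,"dz":0,"ax":0,"ay":0,"az":0}
    - {"fingers":0.005,"dx":0.005,"dy":0,"dz":0,"ax":0,"ay":0,"az":0}
    - {"fingers":0.005,"dx":0.006,"dy":0,"dz":0,"ax":0,"ay":0,"az":0}
    - {"fingers":0.005,"dx":0.007,"dy":0,"dz":0,"ax":0,"ay":0,"az":0}
    - {"fingers":0.005,"dx":0.007,"dy":0,"dz":0,"ax":0,"ay":0,"az":0}
    - {"fingers":0.005,"dx":0.007,"dy":0,"dz":0,"ax":0,"ay":0,"az":0}

```text
time: 7.9
ee_pos: [581.0, -10.5, 109.5]
orientation: [-0.403, -0.296, 0.685, -0.53]
ft_force: [-4.7, 2.7, 8.1]
grip_width: 13.1
```

```bash
python3 - <<'E'
from h import *
from workcell import bot
s=bot.read_state();show(s)
print("axial F",s["ft_force"]@cov(0)[:,2])
print(delta(s,cp([-150.5,0,24]),toolR(1,.044)))
c=bot.capture("wrist");cv2.imwrite("pics/w8.png",c["img"])
E
```

```text
7.9 [581.03  -10.524 109.546] [[-0.112 -0.487 -0.866]
 [ 0.964 -0.263  0.023]] q [ 0.264  0.639 -0.799  1.565  0.817  1.562 -0.987] F [-4.723  2.658  8.136] 13.115453372014223
axial F 7.800389622011824
(array([-0.004,  0.   ,  0.   ]), array([ 0.09,  0.01, -0.12]))
```

View pics/w8.png

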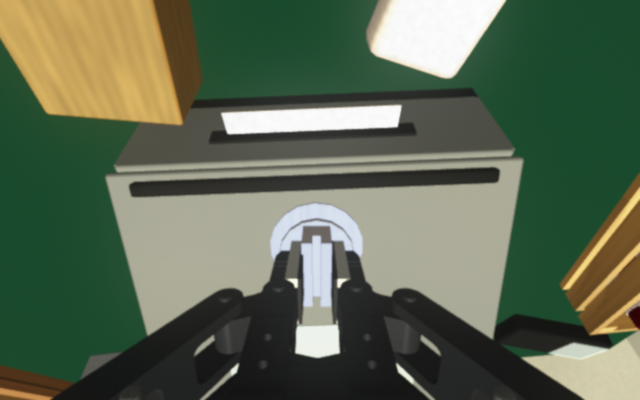

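>>> arm_command:
  targets:
    - {"fingers":0.005,"dx":0.0005,"dy":0,"dz":0,"ax":5,"ay":0,"az":0}
    - {"fingers":0.005,"dx":0.0005,"dy":0,"dz":0,"ax":10,"ay":0,"az":0}
    - {"fingers":0.005,"dx":0.0005,"dy":0,"dz":0,"ax":16,"ay":0,"az":0}
    - {"fingers":0.005,"dx":0.0005,"dy":0,"dz":0,"ax":22,"ay":0,"az":0}
    - {"fingers":0.005,"dx":0.0005,"dy":0,"dz":0,"ax":28,"ay":0,"az":0}
    - {"fingers":0.005,"dx":0.0005,"dy":0,"dz":0,"ax":34,"ay":0,"az":0}
    - {"fingers":0.005,"dx":0.0005,"dy":0,"dz":0,"ax":40,"ay":0,"az":0}
    - {"fingers":0.005,"dx":0.0005,"dy":0,"dz":0,"ax":40,"ay":0,"az":0}

```text
time: 8.75
ee_pos: [581.2, -10.6, 109.8]
orientation: [-0.561, -0.042, 0.744, -0.359]
ft_force: [-4.6, 2.7, 7.6]
grip_width: 12.6
```

```bash
python3 - <<'E'
from h import *
from workcell import bot
s=bot.read_state();show(s)
print("axial F",s["ft_force"]@cov(0)[:,2],cov(0).T@s["ft_force"],s["wrist_torque"])
print(delta(s,cp([-150.5,0,17.5]),toolR(1,1.52)))
c=bot.capture("wrist");cv2.imwrite("pics/w9.png",c["img"])
E
```

```text
8.75 [581.15  -10.648 109.758] [[-0.112 -0.488 -0.866]
 [ 0.582 -0.738  0.341]] q [ 0.197  0.603 -0.698  1.569  0.765  1.526 -1.659] F [-4.618  2.715  7.59 ] 12.618238061623467
axial F 7.367239292516209 [ 2.42  -5.116  7.367] [ 0.043  0.928 -0.557]
(array([ 0.002, -0.   , -0.   ]), array([44.42, -0.15, -0.1 ]))
```

View pics/w9.png

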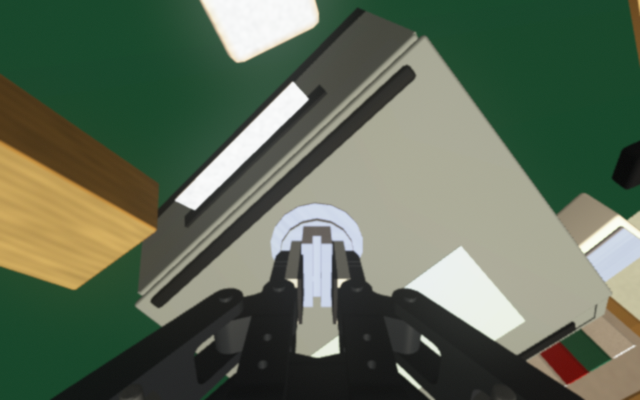

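>>> arm_command:
  targets:
    - {"fingers":0.005,"dx":0.0012,"dy":0,"dz":0,"ax":6,"ay":0,"az":0}
    - {"fingers":0.005,"dx":0.0012,"dy":0,"dz":0,"ax":12,"ay":0,"az":0}
    - {"fingers":0.005,"dx":0.0012,"dy":0,"dz":0,"ax":18,"ay":0,"az":0}
    - {"fingers":0.005,"dx":0.0012,"dy":0,"dz":0,"ax":24,"ay":0,"az":0}
    - {"fingers":0.005,"dx":0.0012,"dy":0,"dz":0,"ax":30,"ay":0,"az":0}
    - {"fingers":0.005,"dx":0.0012,"dy":0,"dz":0,"ax":36,"ay":0,"az":0}
    - {"fingers":0.005,"dx":0.0012,"dy":0,"dz":0,"ax":41,"ay":0,"az":0}
    - {"fingers":0.005,"dx":0.0012,"dy":0,"dz":0,"ax":44,"ay":0,"az":0}

```text
time: 9.6
ee_pos: [581.0, -11.3, 109.3]
orientation: [-0.655, 0.24, 0.706, -0.123]
ft_force: [-4.8, 3.0, 8.2]
grip_width: 13.1
```

```bash
python3 - <<'E'
from h import *
from workcell import bot
s=bot.read_state();show(s)
print("axial F",cov(0).T@s["ft_force"],s["wrist_torque"])
print(delta(s,cp([-150.5,0,17.5]),toolR(1,1.52)))
c=bot.capture("wrist");cv2.imwrite("pics/w10.png",c["img"])
E
```

```text
9.6 [581.015 -11.266 109.333] [[-0.111 -0.488 -0.865]
 [-0.142 -0.854  0.5  ]] q [ 0.121  0.571 -0.587  1.575  0.71   1.49  -2.396] F [-4.837  2.967  8.191] 13.125196893936694
axial F [ 2.552 -5.387  7.985] [-0.046  1.227 -0.669]
(array([ 0.001, -0.   , -0.   ]), array([ 0.37, -0.18, -0.08]))
```

View pics/w10.png

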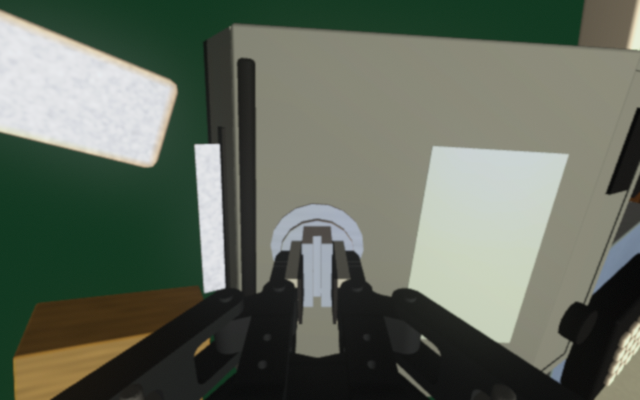

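>>> arm_command:
  targets:
    - {"fingers":0.02,"dx":0,"dy":0,"dz":0,"ax":0,"ay":0,"az":0}
    - {"fingers":0.03,"dx":0,"dy":0,"dz":0,"ax":0,"ay":0,"az":0}
    - {"fingers":0.045,"dx":0,"dy":0,"dz":0,"ax":0,"ay":0,"az":0}
    - {"fingers":0.045,"dx":0,"dy":0,"dz":0,"ax":0,"ay":0,"az":0}
    - {"fingers":0.045,"dx":-0.005,"dy":0,"dz":0,"ax":0,"ay":0,"az":0}
    - {"fingers":0.045,"dx":-0.02,"dy":0,"dz":0,"ax":0,"ay":0,"az":0}
    - {"fingers":0.045,"dx":-0.04,"dy":0,"dz":0,"ax":0,"ay":0,"az":0}
    - {"fingers":0.045,"dx":-0.07,"dy":0,"dz":0,"ax":0,"ay":0,"az":0}

```text
time: 10.45
ee_pos: [588.5, 22.9, 170.6]
orientation: [-0.655, 0.242, 0.706, -0.122]
ft_force: [-0.0, 0.3, -0.7]
grip_width: 45.2
```

```bash
python3 - <<'E'
from h import *
from workcell import bot
s=bot.read_state();show(s)
c=bot.capture("wrist");cv2.imwrite("pics/w11.png",c["img"])
C5={"w":(c["fx"],c["cx"],c["cy"],c["origin"],c["rotation"])}
i=c["img"][130:280,240:400];cv2.imwrite("pics/wz11.png",cv2.resize(i,None,fx=4,fy=4,interpolation=cv2.INTER_CUBIC))
for pr in(2,5,0):
  for p in([-143,17,44-pr],[-157,17,44-pr],[-143,-17,44-pr],[-157,-17,44-pr]): print(pr,p,(proj("w",cp(p),C5)-[240,130])*4)
i=bot.capture("scene")["img"][105:265,215:395];cv2.imwrite("pics/scz11.png",cv2.resize(i,None,fx=3.7,fy=3.7,interpolation=cv2.INTER_CUBIC))
E
```

```text
10.45 [588.512  22.907 170.568] [[-0.113 -0.489 -0.865]
 [-0.144 -0.853  0.501]] q [ 0.075  0.545 -0.607  1.475  0.677  1.614 -2.376] F [-0.001  0.311 -0.703] 45.16927307213757
2 [-143, 17, 42] [359.616 268.505]
2 [-157, 17, 42] [273.517 264.103]
2 [-143, -17, 42] [346.25  456.926]
2 [-157, -17, 42] [264.469 452.976]
5 [-143, 17, 39] [358.862 262.78 ]
5 [-157, 17, 39] [273.98  258.433]
5 [-143, -17, 39] [345.713 448.957]
5 [-157, -17, 39] [265.03 445.05]
0 [-143, 17, 44] [360.13  272.413]
0 [-157, 17, 44] [273.201 267.974]
0 [-143, -17, 44] [346.616 462.361]
0 [-157, -17, 44] [264.086 458.381]
```

View pics/wz11.png

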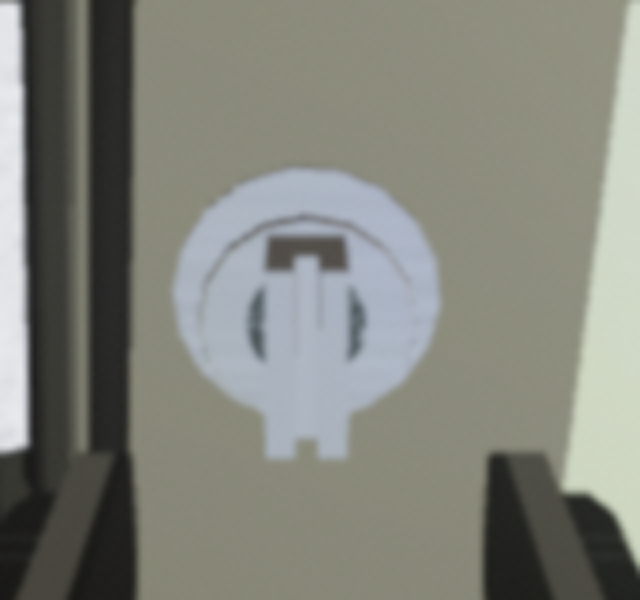

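View pics/scz11.png

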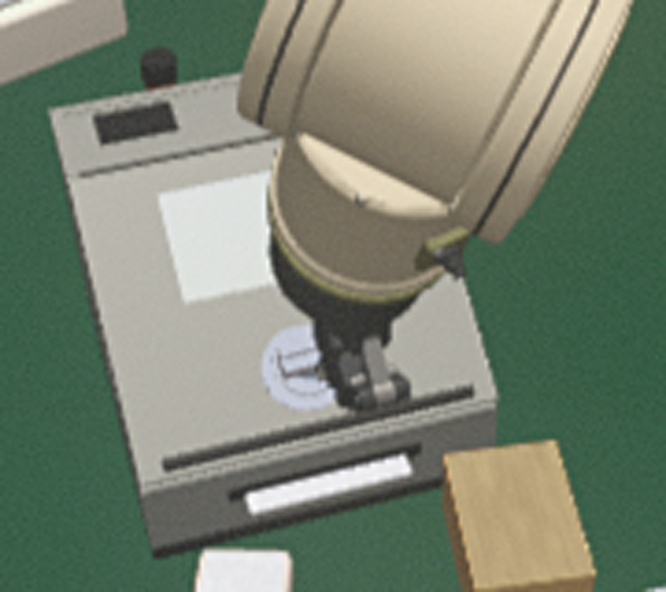

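```bash
python3 - <<'E'
from h import *
from workcell import bot
s=bot.read_state()
p=np.array([593.184,42.012,201.082]);print(delta(s,p,R.from_quat([-.391,-.311,.679,-.538])))
E
```

```text
(array([-0.031, -0.   ,  0.001]), array([-86.94,  -0.6 ,  -0.27]))
```

>>> arm_command:
  targets:
    - {"fingers":0.045,"dx":-0.02,"dy":0,"dz":0,"ax":0,"ay":0,"az":0}
    - {"fingers":0.045,"dx":-0.031,"dy":0,"dz":0.001,"ax":-8,"ay":0,"az":0}
    - {"fingers":0.045,"dx":-0.031,"dy":0,"dz":0.001,"ax":-16,"ay":0,"az":0}
    - {"fingers":0.045,"dx":-0.031,"dy":0,"dz":0.001,"ax":-24,"ay":0,"az":0}
    - {"fingers":0.045,"dx":-0.031,"dy":0,"dz":0.001,"ax":-32,"ay":0,"az":0}
    - {"fingers":0.045,"dx":-0.031,"dy":0,"dz":0.001,"ax":-40,"ay":0,"az":0}
    - {"fingers":0.045,"dx":-0.031,"dy":0,"dz":0.001,"ax":-48,"ay":0,"az":0}
    - {"fingers":0.045,"dx":-0.031,"dy":0,"dz":0.001,"ax":-50,"ay":0,"az":0}

```text
time: 11.35
ee_pos: [592.8, 41.9, 201.2]
orientation: [-0.544, -0.082, 0.739, -0.389]
ft_force: [0.4, -0.3, 0.3]
grip_width: 45.0
```

```bash
python3 - <<'E'
from h import *
from workcell import bot
s=bot.read_state()
p=np.array([593.184,42.012,201.082]);print(delta(s,p,R.from_quat([-.391,-.311,.679,-.538])))
E
```

```text
(array([ 0.,  0., -0.]), array([-36.64,  -0.41,  -0.46]))
```

>>> arm_command:
  targets:
    - {"fingers":0.045,"dx":0,"dy":0,"dz":0,"ax":-8,"ay":0,"az":0}
    - {"fingers":0.045,"dx":0,"dy":0,"dz":0,"ax":-16,"ay":0,"az":0}
    - {"fingers":0.045,"dx":0,"dy":0,"dz":0,"ax":-24,"ay":0,"az":0}
    - {"fingers":0.045,"dx":0,"dy":0,"dz":0,"ax":-32,"ay":-0.4,"az":-0.5}
    - {"fingers":0.045,"dx":0,"dy":0,"dz":0,"ax":-36.6,"ay":-0.4,"az":-0.5}
    - {"fingers":0.045,"dx":0,"dy":0,"dz":0,"ax":-36.6,"ay":-0.4,"az":-0.5}
    - {"fingers":0.045,"dx":0,"dy":0,"dz":0,"ax":-36.6,"ay":-0.4,"az":-0.5}
    - {"fingers":0.045,"dx":0,"dy":0,"dz":0,"ax":-36.6,"ay":-0.4,"az":-0.5}

```text
time: 12.15
ee_pos: [592.8, 42.0, 201.4]
orientation: [-0.392, -0.31, 0.679, -0.537]
ft_force: [-0.1, 0.0, -0.4]
grip_width: 44.9
```

```bash
python3 - <<'E'
from h import *
from workcell import bot
s=bot.read_state()
p=np.array([593.184,42.012,201.082]);print(delta(s,p,R.from_quat([-.391,-.311,.679,-.538])))
c=bot.capture("wrist");cv2.imwrite("pics/w12.png",c["img"]);print(c["origin"],c["rotation"])
C5={"w":(c["fx"],c["cx"],c["cy"],c["origin"],c["rotation"])}
i=c["img"][150:250,260:380];cv2.imwrite("pics/wz12.png",cv2.resize(i,None,fx=6,fy=6,interpolation=cv2.INTER_CUBIC))
a=1.51
for pr in(0,2,5):
  print(pr)
  for u,v in((17,7),(17,-7),(-17,7),(-17,-7)):
    # bar dir rotated clockwise (about -z) by a
    x=u*np.cos(a)+v*np.sin(a); y=-u*np.sin(a)+v*np.cos(a)
    print((proj("w",cp([-150+x,y,44-pr]),C5)-[260,150])*6)
  print("fl top",(proj("w",cp([-170,0,24-pr]),C5)-[260,150])*6)
E
```

```text
(array([ 0.,  0., -0.]), array([-0.15, -0.02,  0.02]))
[624.935 179.112 283.386] [ 0.907 -0.106 -0.047  0.406]
0
[223.791 396.9  ]
[214.783 295.77 ]
[483.722 381.815]
[479.515 280.112]
fl top [349.713 150.615]
2
[224.728 391.199]
[215.81  290.772]
[482.618 376.216]
[478.424 275.224]
fl top [349.665 146.997]
5
[226.107 382.812]
[217.319 283.422]
[480.994 367.981]
[476.821 268.038]
fl top [349.594 141.672]
```

View pics/wz12.png

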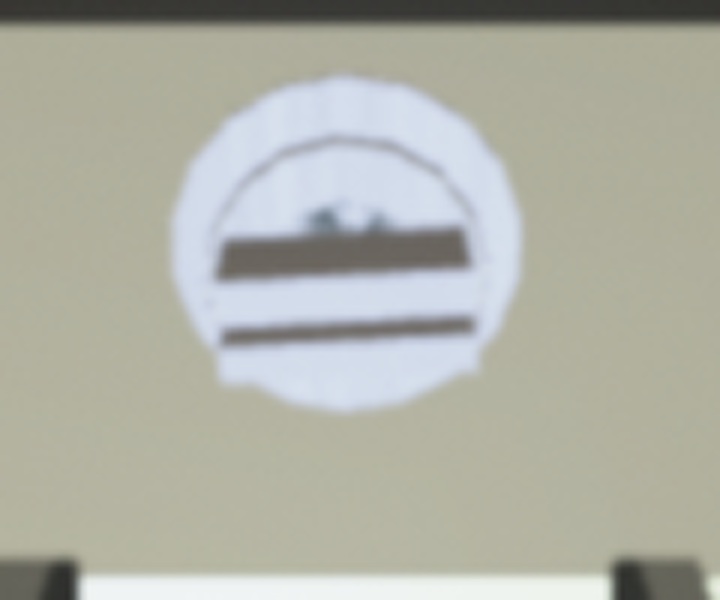

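```bash
python3 - <<'E'
from h import *
from workcell import bot
a=bot.capture("scene")["img"];b=bot.capture("top")["img"]
cv2.imwrite("pics/s13.png",a)
d=lambda x,y:cv2.absdiff(x,cv2.imread(y)).max(2)
ds,dt=d(a,"pics/scene0.png"),d(b,"pics/top0.png")
print("goods scene rows225-325, cols255-425:",(ds[225:325,255:425]>40).sum(),"; goods only",(ds[250:325,255:425]>40).sum())
print("top jam/sauce",(dt[185:255,410:450]>40).sum())
cv2.imwrite("pics/d13.png",np.hstack([ds,dt])[:, ::1] if 0 else ds)
E
```

```text
goods scene rows225-325, cols255-425: 136 ; goods only 0
top jam/sauce 0
```

View pics/s13.png

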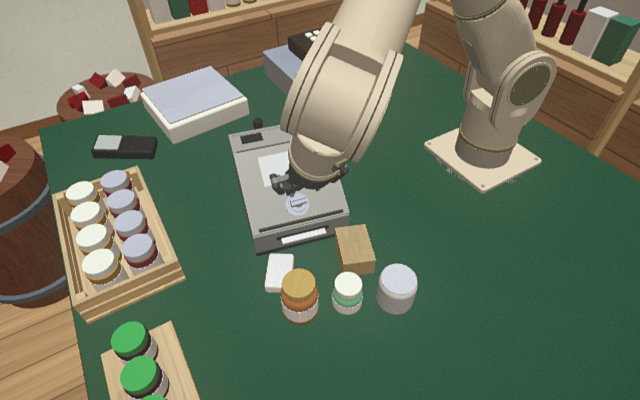

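The picture shows the cover flush, the stud's bar across the slope at about (298, 203), the goods where they were, and the gripper clear of everything. I'm handing the job in.

```bash
python3 -c "
from workcell import bot
print(bot.hand_in(), bot.read_state()['time'])"
```

```text
the job is handed in; nothing more can be done
the job is handed in; nothing more can be done
```

The cover is fully shut and the stud is locked in its catch. I handed in at about 12 s with the gripper clear of everything.

- **Cover:** I pushed it down with closed fingers until it met its stop. At that point I read about 22 N, and the fingertips were at the height expected for a shut cover.
- **Stud:** I gripped the bar, pressed it in about 6 mm (axial force 7.4 to 8 N) and turned it clockwise to about 1.51 rad, then opened the fingers and backed off.
- **Last checks:**
    - The wrist picture shows the bar across the slope at about 1.51 rad.
    - From the same viewpoint as before pressing, the stud sits about 2 mm in, as it should when locked.
    - The jars and other goods show no change against the first pictures.
- **Disagreement:** the first picture after letting go suggested the stud was only 0 to 1 mm in. I took that as camera calibration error, because the second view, corrected with the earlier picture from the same spot, gave about 2 mm. I did not tug the cover to test the lock.

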